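# Lay cold-stored sample tubes out for viewing

### The arm

A 6-joint arm with a two-finger parallel gripper is mounted at the origin on the work surface. World frame = base frame: x ahead of the robot, y to its left, z up, the work surface at z = 0. Lengths are in m, angles in rad, forces in N, time in s.
With the tool pointing down it reaches from about 0.35 to 0.875 m from the base axis. Payload 4.2 kg.
Tool frame: the origin (TCP) lies midway between the tips of the shut fingers; the grasp point (between the pads) lies 19 mm behind it (ctrl.hold_point_z is the distance from the TCP to the grasp point, in m); z points along the fingers, y is the line along which they close (so a half turn about z gives the same grasp; the last joint's range is limited). The gripper opens to 87 mm and grips with 3 to 60 N. Pads are 19 mm wide; open, the fingers measure 117 mm over their backs; the gripper's body (75 mm by 190 mm) begins 51 mm behind the grasp point.
Start: joints at [-0.917, 0.385, 0.008, 0, -1.194, -0.259], TCP at [0.24, -0.577, 0.223] pointing down, gripper open.
Joint ranges: [-3.14, 3.14], [-1.21, 2.06], [-1.07, 1.41], [-3.16, 2.05], [-2.99, -0.16], [-3.1, 3.1]. Speed limits (rad/s): [2.79, 2.79, 3.14, 3.14, 3.14, 3.14].

### API

Orientations are given as [roll, pitch, yaw] about the fixed x, y, z axes, in that order (R = Rz(yaw) Ry(pitch) Rx(roll)).
In Python, from plant import ctrl, effector, cams, workorder gives the robot as it stands. The module is installed in compiled form; this text tells all that it offers. Calls block until the motion is done:
- ctrl.movep(position, orientation): joint-space move of the TCP to a pose.
- ctrl.servo_line(position, rate=0.15, ori=None, force_limit=None): straight line of the TCP; ori=None keeps the orientation; rate is the mean speed in m/s. With force_limit (N) it stops when the force on the tool has changed by that much, and returns True; else False.
- ctrl.set_joints(angles): joint-space move.
- effector.release() and effector.grab(strength=None): open the fingers fully, or close them until they stop; strength is the grip in N (None keeps the last).
- ctrl.hold(seconds).
- ctrl.solve_ik(position, orientation): joint angles nearest the present ones, or None.
- cams.camera(name): name is "scene" or "top" or "wrist"; returns (picture, depth): 420x560x3 uint8, blue, green, red; 420x560 float32, m along the optical axis (not along the pixel's ray), 0 where there is no reading.
- cams.get_calibration(name): a dict with "fx", "fy", "cx", "cy" (pixels), "R" (3x3) and "t" (3): a world point X has camera coordinates R X + t; the wrist camera has in their place "hand_eye" (4x4, takes a point from camera to tool coordinates, whose origin is the TCP and whose axes are the flange's). Camera axes: x right, y down, z forward; pixel columns grow to the right and rows downward; lengths in m; the calibration is good to about 2 mm. A picture is of the moment at which its call begins: read the wrist's pose just before it. get_calibration takes no time and is no camera call.
A pose or a line that the arm cannot do raises ctrl.MotionError and nothing moves.
- workorder.hand_in(): hands the job in, once; it reports no verdict.
Readings, each from a call of its own:
- ctrl.get_clock(): time.
- ctrl.get_q(): joint angles.
- ctrl.get_qd(): joint speeds.
- ctrl.get_joint_efforts(): joint torques, N m.
- ctrl.get_eef_pos(): TCP position.
- ctrl.get_orientation(): TCP orientation.
- ctrl.get_ft_force(): force on the tool from outside, world axes, zero at the start.
- ctrl.get_moment(): the same for the moment, N m.
- ctrl.get_grip_width(): finger opening in m.
Only numpy, scipy, OpenCV 4.12 (cv2) and the standard library are available. Lean on these libraries where they do the work, as an engineer would, in place of code of your own. Each camera call takes 0.05 s, during which the arm holds its last target. There are 200 camera calls.

### The job

Press the paddle of the cold block fully down so that the sample tubes rise, then lay every tube level in a place of its own across both rails of the white viewing rack, about centred lengthwise, caps towards the raised lip. A raised tube can only be taken by its cap from above, so bring the tubes over one at a time, in the order they stand from the robot's left (+y) to its right: set each down in the sloping V-rest, let go, take it again by its side and lay it in the rack before fetching the next. At the end press the small tab behind the block to lower the lift fully again, and leave the other things on the bench alone.

Things in the scene. Friction and masses are not known exactly. Their poses are not given: they have to be found in the camera images.
- cold_block: fixed aluminium cold block, 41 mm (its x) by 152 mm (its y), 170 mm high; origin at the centre of its underside, z up. Three square upright bores, 23 mm wide, at its y = -46, 0, +46 mm (x = 0); each holds one tube or is empty. Tubes not yet lifted stand with their caps flush with the block's top
- lift (a joint): the block's lift, a rocker hinged 75 mm in front of (-x of) the bores: 0 = down, 0.42 rad = fully up (end stop). Its bar under the bores pushes all tubes up together by about 31 mm, so that their 30 mm caps stand clear above the block. Pressing the paddle straight down with 4 to 7 N raises it; it stays where it is left
- paddle (a point): centre of the upper face of the lift's black paddle, 40 mm (block x) by 70 mm (block y), 150 mm in front of (-x of) the bores and 60 mm above the bench when the lift is down; pressed fully, it is about 27 mm above the bench and has tipped by 0.42 rad
- tab (a point): centre of the upper face of the lift's small black tab behind the block, 40 mm (block x) by 50 mm (block y): with the lift down 85 mm behind (+x of) the bores and 25 mm above the bench, with it up 73 mm behind them and about 91 mm above the bench. Pressing it straight down to the stop with 3 to 5 N lowers the lift again
- v_rest: loose sloping V-rest of aluminium on a 150 x 80 mm dark steel base, 0.9 kg; origin on the base's underside, z up. A tube laid in it slopes at 45 degrees in the rest's x-z plane, cap up at the -x end, foot against a stop plate at the +x end (foot at v_foot, cap face at v_top). Between its two V-supports the tube is free all round, with 30 mm of room beneath its axis
- v_foot (a point): where the centre of the foot of a tube lying in the V-rest is: 50 mm along the rest's x, 55 mm above its underside. The two V-supports carry the tube at 8 to 22 mm and at 98 to 112 mm from its foot; the Vs are about 31 mm wide at the mouth
- v_top (a point): where the centre of the cap's end face of a tube lying in the V-rest is: 150 mm up the slope from v_foot (106 mm towards the rest's -x and 106 mm up); the cap sticks out free beyond the upper V
- rack: loose white viewing rack, base 170 mm (its x) by 180 mm (its y), 8 mm thick, 0.7 kg; origin at the centre of its underside, z up. Two grey rails along its y, at x = -38 and +38 mm, have three V-notches each, 34 mm wide at the mouth: three places where a tube lies level along the rack's x, free all round between the rails. A raised lip, 22 mm high, along the -x edge marks the cap end
- rack_place (a point): middle of a tube lying in the rack's middle place (x = 0, y = 0, z = 45 mm in the rack's frame); the other two places are alike, 56 mm to either side along the rack's y
- tube0: sample tube, amber glass with a round white screw cap, 150 mm long over all: body 18 mm in diameter for 120 mm, then the cap, 20 mm in diameter and 30 mm long; about 45 g. Origin at the centre of its foot, z along the tube towards the cap. It starts in the bore at the block's y = -46 mm, or is absent
- tube0_mid (a point): middle of the tube's axis, 75 mm from its foot
- tube0_top (a point): centre of the outer face of its cap, 150 mm from its foot
- tube1: sample tube, amber glass with a round white screw cap, 150 mm long over all: body 18 mm in diameter for 120 mm, then the cap, 20 mm in diameter and 30 mm long; about 45 g. Origin at the centre of its foot, z along the tube towards the cap. It starts in the bore at the block's y = +0 mm, or is absent
- tube1_mid (a point): middle of the tube's axis, 75 mm from its foot
- tube1_top (a point): centre of the outer face of its cap, 150 mm from its foot
- tube2: sample tube, amber glass with a round white screw cap, 150 mm long over all: body 18 mm in diameter for 120 mm, then the cap, 20 mm in diameter and 30 mm long; about 45 g. Origin at the centre of its foot, z along the tube towards the cap. It starts in the bore at the block's y = +46 mm, or is absent
- tube2_mid (a point): middle of the tube's axis, 75 mm from its foot
- tube2_top (a point): centre of the outer face of its cap, 150 mm from its foot
- petri_a: bystander, to be left alone: small flat dish, 60 mm across, 14 mm high; origin under its centre
- petri_b: bystander, to be left alone: larger flat dish, 90 mm across, 16 mm high; origin under its centre
- reagent: bystander, to be left alone: amber bottle, 56 mm across, 120 mm high; origin under its centre
- jar: bystander, to be left alone: glass jar, 72 mm across, 100 mm high; origin under its centre
- beaker: bystander, to be left alone: glass beaker, 64 mm across, with steel tools standing in it, 160 mm high over all; origin under its centre
- slide_box: bystander, to be left alone: grey plastic box, 85 x 60 x 35 mm; origin under its centre
Mind the look-alikes: they are no part of the job. What is shaped like the v_rest but yellow is not meant.

How it is judged:
On the way, in this order (a step that is already met when the one before it is completed fails the run):
1. the lift is pressed fully up (value of joint lift above 0.36 rad), for 0.2 s.
2. the tube from the left bore lies in the V-rest, let go (distance between tube2 and v_foot below 0.012 m and distance between tube2_top and v_top below 0.014 m and contact force between the fingers and tube2 below 0.2 N and linear speed of tube2 below 0.05 m/s), for 0.2 s.
3. the tube from the left bore lies in the rack, let go (z of tube2_mid in the frame of rack between 0.04 and 0.05 m and x of tube2_mid in the frame of rack between -0.015 and 0.015 m and y of tube2_mid in the frame of rack between -0.066 and 0.066 m and angle between the z axis of tube2 and the x axis of rack, either way round below 0.12 rad and x of tube2_top in the frame of rack below -0.03 m and contact force between the fingers and tube2 below 0.2 N and linear speed of tube2 below 0.03 m/s), for 0.2 s.
4. the tube from the middle bore lies in the V-rest, let go (distance between tube1 and v_foot below 0.012 m and distance between tube1_top and v_top below 0.014 m and contact force between the fingers and tube1 below 0.2 N and linear speed of tube1 below 0.05 m/s), for 0.2 s.
5. the tube from the middle bore lies in the rack, let go (z of tube1_mid in the frame of rack between 0.04 and 0.05 m and x of tube1_mid in the frame of rack between -0.015 and 0.015 m and y of tube1_mid in the frame of rack between -0.066 and 0.066 m and angle between the z axis of tube1 and the x axis of rack, either way round below 0.12 rad and x of tube1_top in the frame of rack below -0.03 m and contact force between the fingers and tube1 below 0.2 N and linear speed of tube1 below 0.03 m/s), for 0.2 s.
6. the tube from the right bore lies in the V-rest, let go (distance between tube0 and v_foot below 0.012 m and distance between tube0_top and v_top below 0.014 m and contact force between the fingers and tube0 below 0.2 N and linear speed of tube0 below 0.05 m/s), for 0.2 s.
7. the tube from the right bore lies in the rack, let go (z of tube0_mid in the frame of rack between 0.04 and 0.05 m and x of tube0_mid in the frame of rack between -0.015 and 0.015 m and y of tube0_mid in the frame of rack between -0.066 and 0.066 m and angle between the z axis of tube0 and the x axis of rack, either way round below 0.12 rad and x of tube0_top in the frame of rack below -0.03 m and contact force between the fingers and tube0 below 0.2 N and linear speed of tube0 below 0.03 m/s), for 0.2 s.
At the end, for the whole second after the job is handed in: Every tube present lies still and let go in the notches of both rails of the rack (axis 45 +- 5 mm above its underside, within 0.12 rad of the rack's x, middle within 15 mm of the rack's middle line), cap towards the lip; the lift is down again (below 0.06 rad); rack and V-rest stand upright (all of step 3 and all of step 5 and all of step 7 and value of joint lift below 0.06 rad and angle between each of rack, v_rest's own z axis and vertical below 0.05 rad); the robot touches nothing.
It fails at once if a bystander is pushed more than 30 mm (distance of any of petri_a, petri_b, reagent, jar, beaker, slide_box from where it was at the start of the episode above 0.03 m).
Of tube0, tube1, tube2 only 2 to 3 are there at a start; the rules pass over those that are not, and their reading is None.
At some moment in a run one of v_rest, rack may be knocked a few centimetres aside while the robot is not near it.
It also fails if it takes over 210 s, if anything falls off the work surface, if the arm or the gripper's body presses on something with over 40 N, if the wrist force passes 120 N, or if a joint passes its speed limit or range.

## Working session

There is one attempt and no reset: what is moved stays moved. The work goes in short steps, each a Python script; the robot and the scene stay as the last script left them, time stands still between calls to the robot, and variables do not carry over. Pictures are saved under pics/ and viewed, on a budget of 14 in all, crops included, one or two more only if the job needs it, and the job is handed in when it is done.

```bash
ls; mkdir -p pics; python3 - <<'E'
from plant import ctrl,cams
import cv2,numpy as np
for n in ("scene","top"):
    p,d=cams.camera(n); cv2.imwrite(f"pics/{n}0.png",p); np.save(f"{n}0.npy",d)
    c=cams.get_calibration(n); print(n,c)
    print(np.percentile(d,[0,50,100]))
print(cams.get_calibration("wrist"),ctrl.hold_point_z,ctrl.get_clock())
E
```

```text
pics
scene {'fx': 505.2234894453427, 'fy': 505.2234894453427, 'cx': 277.70451776048355, 'cy': 216.53484917165926, 'R': array([[-0.44009338,  0.89787825,  0.01150946],
       [ 0.67675249,  0.34007892, -0.65295665],
       [-0.5901897 , -0.27957285, -0.75730782]]), 't': array([ 0.27498454, -0.23608001,  1.88105116])}
[0.         1.72488528 3.99997807]
top {'fx': 450.04982405100594, 'fy': 450.04982405100594, 'cx': 283.0681366705815, 'cy': 208.03105041716904, 'R': array([[ 0.01983889, -0.99978738,  0.00562194],
       [-0.99821069, -0.02012423, -0.05630655],
       [ 0.05640772, -0.00449482, -0.9983977 ]]), 't': array([-0.06346507,  0.5235109 ,  1.44109975])}
[0.         1.46797991 2.30280352]
{'fx': 319.9822856828892, 'fy': 319.9822856828892, 'cx': 277.69874364447605, 'cy': 213.16787741907945, 'hand_eye': array([[-8.85089649e-04, -9.56743111e-01, -2.90932702e-01,
         8.11439617e-02],
       [ 9.99999405e-01, -6.61458944e-04, -8.67014379e-04,
         7.17715897e-04],
       [ 6.37069996e-04, -2.90933296e-01,  9.56743127e-01,
        -1.63103257e-01],
       [ 0.00000000e+00,  0.00000000e+00,  0.00000000e+00,
         1.00000000e+00]])} 0.0187 0.1
```

View pics/scene0.png

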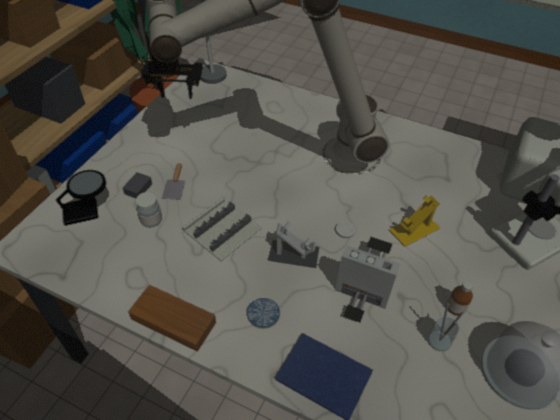

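View pics/top0.png

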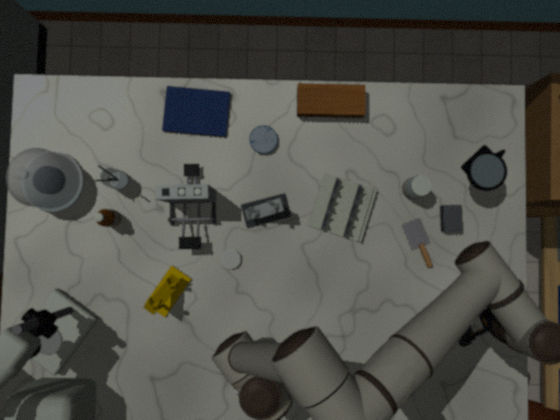

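Top view: block at (185,192) with caps near (165/181/196,190), paddle (190,243), tab (192,170). Grey V-rest at (265,210), and a yellow look-alike at (168,290), which isn't meant. White rack at (343,208). I'll confirm these in an enlarged crop.

```bash
python3 - <<'E'
import cv2,numpy as np
a=cv2.imread("pics/top0.png")[150:260,150:390]; b=cv2.imread("pics/scene0.png")[190:325,175:415]
f=lambda i:cv2.resize(cv2.convertScaleAbs(i,alpha=1.5),(800,int(i.shape[0]*800/240)),interpolation=cv2.INTER_CUBIC)
o=np.vstack([f(a),f(b)]);o=cv2.resize(o,(560,int(o.shape[0]*.7)));print(o.shape)
cv2.imwrite("pics/crop1.png",o)
E
```

```text
(571, 560, 3)
```

View pics/crop1.png

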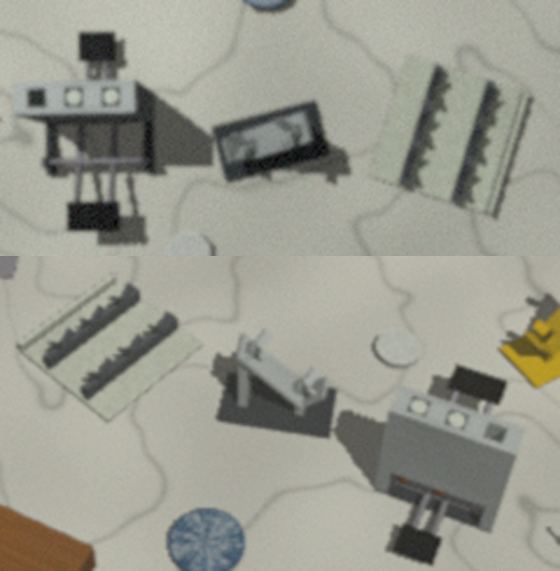

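Confirmed by the crop: the grey rest (270,140 in the crop) has its high end towards -y. The yellow one is the look-alike. The rack's lip is on its -y side (530,110). The left bore shows a dark empty square (37,97), so only tube1 and tube0 are present, with caps at (75,97) and (111,97). I'll take one closer view with the wrist camera and fit poses from it.

```bash
cat > h.py <<'E'
from plant import ctrl,effector,cams,workorder
import cv2,numpy as np
from scipy.spatial.transform import Rotation as Ro
def cloud(name,save=None):
    """picture and world point of every pixel (NaN where no depth)"""
    c=cams.get_calibration(name)
    if name=="wrist":
        T=np.eye(4);T[:3,:3]=Ro.from_euler('xyz',ctrl.get_orientation()).as_matrix();T[:3,3]=ctrl.get_eef_pos();T=T@c["hand_eye"]
        R,o=T[:3,:3],T[:3,3]
    else: R=c["R"].T;o=-R@c["t"]
    p,d=cams.camera(name)
    if save: cv2.imwrite(f"pics/{save}.png",p)
    v,u=np.mgrid[:p.shape[0],:p.shape[1]]
    P=np.stack([(u-c["cx"])/c["fx"]*d,(v-c["cy"])/c["fy"]*d,d],-1)@R.T+o
    P[d<=0]=np.nan
    return p,P
def line(R,p,**k): return ctrl.servo_line(list(p),ori=list(Ro.from_matrix(R).as_euler('xyz')),**k)
E
python3 - <<'E'
from h import *
print(ctrl.get_orientation(), ctrl.get_eef_pos())
for pos in ((0.24,-.45,.4),(0.47,0.02,0.36)):
    ctrl.movep(list(pos),[np.pi,0,0])
print(ctrl.get_q(),ctrl.get_clock())
p,P=cloud("wrist","w1"); np.savez("w1.npz",p=p,P=P)
z=P[...,2]
print(np.nanpercentile(z,[1,10,30,50,70,90,99]))
h=np.clip(np.nan_to_num(z)*1000+20,0,255).astype(np.uint8)
cv2.imwrite("pics/w1b.png",np.vstack([cv2.convertScaleAbs(p,alpha=1.5)]))
t,Pt=cloud("top","top1")
np.savez("t1.npz",p=t,P=Pt)
E
```

```text
[ 3.13968612e+00 -9.71081221e-05 -2.74692628e+00] [ 0.24021898 -0.57642559  0.22159051]
[ 3.87883816e-01  4.37507684e-02 -9.51876279e-02  2.01363970e-04
 -1.43174627e+00  1.18182433e+00] 4.2083
[-9.18905129e-04  2.93894502e-04  1.35359444e-03  2.64658142e-03
  4.00285534e-01  4.66581236e-01  4.74998544e-01]
```

View pics/w1b.png

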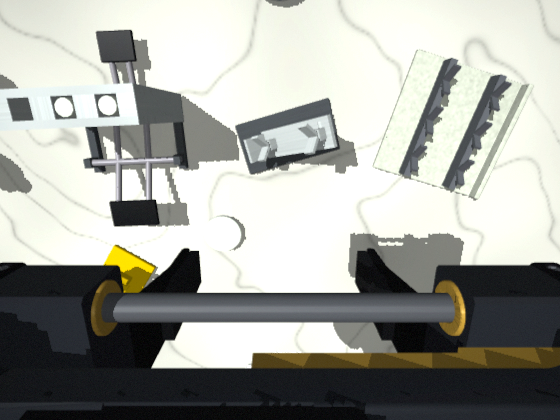

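The wrist view shows everything clearly: rack at (450,125) with its lip on the right, rest (288,135), block top (65,105) with its left edge cropped, caps (64,107) and (107,105), paddle (135,212), tab (117,46). Next I'll fit the poses from depth.

```bash
cat >> h.py <<'E'
def comp(P,lo,hi,near,rad=.16):
    """connected pixels in height band, component with most points within rad of near; returns Nx3"""
    z=P[...,2]; m=((z>lo)&(z<hi)&(np.hypot(P[...,0]-near[0],P[...,1]-near[1])<rad)).astype(np.uint8)
    n,l,s,_=cv2.connectedComponentsWithStats(m)
    return P[l==1+np.argmax(s[1:,4])]
def rect(Q):
    """centre, sizes (long, short), long axis dir"""
    (c,(w,h),a)=cv2.minAreaRect((Q[:,:2]*1000).astype(np.float32)); a=np.radians(a)
    d=np.array([np.cos(a),np.sin(a)])
    if w<h: d=np.array([-d[1],d[0]]);w,h=h,w
    return np.array(c)/1000,(w,h),d
def find_rest(P,near):
    c,s,d=rect(comp(P,.0035,.2,near,.13))
    if d[1]<0:d=-d      # rest x (foot side) is world +y here
    return c,s,d
def find_rack(P,near):
    Q=comp(P,.005,.09,near,.17); c,s,_=rect(Q)
    R=Q[(Q[:,2]>.033)&(Q[:,2]<.06)]; 
    cr,sr,dr=rect(R)
    return c,s,Q,R,cr,sr,dr
E
python3 - <<'E'
from h import *
P=np.load("w1.npz")["P"]
def at(u,v): return P[v,u]
print("rest px",at(288,135),"rack px",at(425,150),"blk",at(65,115),"caps",at(64,107),at(107,105),"pad",at(135,212),"tab",at(117,46))
r=find_rest(P,at(288,135)[:2]); print("rest",r, np.degrees(np.arctan2(r[2][1],r[2][0])))
c,s,Q,R,cr,sr,dr=find_rack(P,at(440,125)[:2]); print("rack",c,s,"rails",cr,sr,dr,"zmax",Q[:,2].max(),np.histogram(Q[:,2],bins=np.arange(0,.06,.004)))
b=comp(P,.165,.18,at(65,115)[:2],.2); print("block",rect(b),b.min(0),b.max(0),np.median(b[:,2]))
for (u,v) in ((135,212),(117,46)):
    q=comp(P,at(u,v)[2]-.012,at(u,v)[2]+.012,at(u,v)[:2],.045); print(rect(q),np.median(q[:,2]))
g=cv2.cvtColor(np.load("w1.npz")["p"],cv2.COLOR_BGR2GRAY)[85:130,0:135]
k=cv2.HoughCircles(cv2.resize(g,None,fx=4,fy=4),cv2.HOUGH_GRADIENT,1,80,param1=100,param2=20,minRadius=35,maxRadius=65)
for u,v,rr in k[0]: print("cap",u/4,85+v/4,rr/4,at(int(round(u/4)),int(round(85+v/4))))
Z=comp(P,.0035,.2,r[0],.13); 
for lo in (.06,.1,.14): print(lo,Z[Z[:,2]>lo].mean(0),(Z[:,2]>lo).sum())
E
```

```text
rest px [0.52324213 0.00496146 0.06942377] rack px [ 0.4962416  -0.21384477  0.01043475] blk [0.55016112 0.24312956 0.17065034] caps [0.55814336 0.24232703 0.17107895] [0.5600693  0.19774697 0.16991486] pad [0.41045947 0.2342221  0.06194952] tab [0.6423072  0.2435941  0.02652941]
rest (array([0.51666174, 0.00362673]), (150.62686157226562, 80.76094055175781), array([-0.27074826,  0.96265019])) 105.708797454834
rack [ 0.53028595 -0.24411264] (180.5626220703125, 179.2357177734375) rails [ 0.53095599 -0.2405498 ] (170.8473358154297, 88.52690124511719) [-0.95902473  0.28332238] zmax 0.05251992198867861 (array([   0,  694, 8784,  508,  515,  878,  480,  552,  806,  310,  300,
        345,  332,    1]), array([0.   , 0.004, 0.008, 0.012, 0.016, 0.02 , 0.024, 0.028, 0.032,
       0.036, 0.04 , 0.044, 0.048, 0.052, 0.056]))
block (array([0.55795551, 0.24187885]), (149.88302612304688, 41.14947509765625), array([-0.04054985,  0.99917752])) [0.53492185 0.16648621 0.16502051] [0.58144617 0.31599108 0.1736943 ] 0.17067266383103108
(array([0.41830966, 0.23745787]), (69.92962646484375, 62.46900939941406), array([-0.05598684,  0.99843151])) 0.06078295369631234
(array([0.63031787, 0.2458324 ]), (64.39382934570312, 51.001441955566406), array([0.99882324, 0.04849887])) 0.025269644908535754
cap 108.375 104.375 10.325 [0.56100559 0.19572483 0.17155605]
cap 64.125 106.875 10.325 [0.55814336 0.24232703 0.17107895]
0.06 [ 0.52147342 -0.01178276  0.09715158] 1877
0.1 [ 0.52678152 -0.03101183  0.11930932] 972
0.14 [nan nan nan] 0<stdin>:14: RuntimeWarning: Mean of empty slice.
  ret = um.true_divide(
```

```bash
cat >> h.py <<'E'
HP=ctrl.hold_point_z; Z=np.array([0,0,1.]); S=.5**.5
v3=lambda d:np.array([d[0],d[1],0.])
BX=np.array([.99918,.0405,0]); BY=np.array([-.0405,.99918,0]); BORE={1:np.array([.558,.2423,0]),0:np.array([.5605,.196,0])}
def Rzx(z,x): return np.stack([x,np.cross(z,x),z],1)      # tool axes
DOWN=Rzx(-Z,BY)
def tcp(R,g): return g+R[:,2]*HP                            # grasp point -> TCP
def drop_pose(c,d,up=.003,gap=.0015):   # cap held 10 mm from its end, tube in V-rest
    X=v3(d);u=(-X+Z)*S;n=(X+Z)*S;R=Rzx(-u,n)
    return R,tcp(R,v3(c)+.05*X+.055*Z+u*(.140+up)+n*gap),u,n
def side_pose(c,d,a=.068,al=np.pi/8):
    X=v3(d);u=(-X+Z)*S;z=-X*np.sin(al)-Z*np.cos(al);R=Rzx(z,X*np.cos(al)-Z*np.sin(al))
    return R,tcp(R,v3(c)+.05*X+.055*Z+u*a)
def rack_pose(c,x,y,a=.068,al=np.pi/8,gap=.0015):
    X=v3(x);z=X*np.sin(al)-Z*np.cos(al);R=Rzx(z,X*np.cos(al)+Z*np.sin(al))
    Y=np.cross(Z,X);return R,tcp(R,v3(c)+X*(.075-a)+Y*y+(.045+gap)*Z)
def go(R,p): ctrl.movep(list(p),list(Ro.from_matrix(R).as_euler('xyz')))
def ik(R,p): return ctrl.solve_ik(list(p),list(Ro.from_matrix(R).as_euler('xyz')))
E
python3 - <<'E'
from h import *
rest=(np.array([.5167,.0036]),np.array([-.2707,.9627])); rack=(np.array([.531,-.2405]),np.array([.283,.959]))
f=lambda q:None if q is None else np.round(q,2)
for k in (1,0):
    print(f(ik(DOWN,BORE[k]+Z*.172)),f(ik(DOWN,BORE[k]+Z*.335)))
R,p,u,n=drop_pose(*rest); print(p,f(ik(R,p)),f(ik(R,p+.07*n)),f(ik(R,p+.07*u)))
R,p=side_pose(*rest); print(p,f(ik(R,p)),f(ik(R,p-.1*R[:,2])))
for y in(-.056,.056):
    R,p=rack_pose(*rack,y); print(p,f(ik(R,p)),f(ik(R,p+.1*Z)))
Rp=Rzx(-Z,-BX);Rt=Rzx(-Z,BX)
pad=BORE[1]-.150*BX; tab=BORE[1]+.076*BX
print(f(ik(Rp,pad+Z*.1)),f(ik(Rt,tab+.12*Z)),f(ik(Rt,tab+.02*Z)))
E
```

```text
[ 0.68  0.4  -0.11  0.   -1.07  2.51] [ 0.68  0.3   0.17  0.   -1.43  2.51]
[ 0.61  0.37 -0.15  0.   -1.05  2.57] [ 0.61  0.28  0.13  0.   -1.42  2.57]
[ 0.52667062 -0.03185885  0.14395403] [-0.19  0.54  0.07 -0.68 -1.53 -2.49] [-0.12  0.45  0.05 -0.71 -1.55 -2.59] [-0.26  0.54  0.19 -0.66 -1.67 -2.52]
[ 0.51811832 -0.00144401  0.08580671] [ 0.49  0.35 -0.71  0.62 -0.7   2.41] [ 0.59  0.23 -0.56  0.46 -0.96  2.52]
[ 0.5887102  -0.24277222  0.02922345] [-0.35  0.64  0.03 -0.46 -1.04 -2.83] [-0.35  0.53  0.1  -0.42 -1.2  -2.92]
[ 0.4813022  -0.21107622  0.02922345] [-0.37  0.51 -0.23 -0.5  -0.93 -2.74] [-0.36  0.37 -0.16 -0.44 -1.11 -2.85]
[ 0.87  0.26 -0.53  0.   -0.78 -2.4 ] [ 0.61  0.55  0.02  0.   -1.04  1.  ] [ 0.61  0.66 -0.07  0.   -0.84  1.  ]
```

Joint 6 would hit its range with that yaw, so I'll use the half-turned grasp and 15°/30° tilts for the side grip. Re-checking IK, then pressing the paddle.

```bash
sed -i 's/DOWN=Rzx(-Z,BY)/DOWN=Rzx(-Z,-BY)/; s/R=Rzx(-u,n)/R=Rzx(-u,-n)/; s/R=Rzx(z,X\*np.cos(al)-Z\*np.sin(al))/R=Rzx(z,-X*np.cos(al)+Z*np.sin(al))/; s/R=Rzx(z,X\*np.cos(al)+Z\*np.sin(al))/R=Rzx(z,-X*np.cos(al)-Z*np.sin(al))/; /def side/s/np.pi\/8/np.pi\/6/; /def rack_pose/s/np.pi\/8/np.pi\/12/' h.py
python3 - <<'E'
from h import *
rest=(np.array([.5167,.0036]),np.array([-.2707,.9627])); rack=(np.array([.531,-.2405]),np.array([.283,.959]))
f=lambda q:None if q is None else np.round(q,2)
for k in (1,0):
    print(f(ik(DOWN,BORE[k]+Z*.172)),f(ik(DOWN,BORE[k]+Z*.335)))
R,p,u,n=drop_pose(*rest); print(np.linalg.det(R),f(ik(R,p)),f(ik(R,p+.07*n)),f(ik(R,p+.07*u)))
R,p=side_pose(*rest); print(np.linalg.det(R),f(ik(R,p)),f(ik(R,p-.1*R[:,2])))
for y in(-.056,.056):
    R,p=rack_pose(*rack,y); print(np.linalg.det(R),f(ik(R,p)),f(ik(R,p+.1*Z)))
Rp=Rzx(-Z,-BX); pad=BORE[1]-.148*BX
effector.grab(10)
go(DOWN,np.array([.45,.1,.36])); go(Rp,pad+.36*Z)
line(Rp,pad+.09*Z)
print("width",ctrl.get_grip_width(),ctrl.get_ft_force())
print(line(Rp,pad+.015*Z,rate=.04,force_limit=22),ctrl.get_eef_pos(),ctrl.get_ft_force())
ctrl.hold(.4)
line(Rp,pad+.1*Z);line(Rp,pad+.3*Z)
go(DOWN,np.array([.42,.05,.40]))
effector.release()
p,P=cloud("wrist","w2"); np.savez("w2.npz",p=p,P=P)
b=P[(P[...,2]>.185)&(P[...,2]<.215)&(P[...,1]>.15)&(P[...,0]>.5)]
print("caps",len(b), b[b[:,1]>.22].mean(0),b[b[:,1]<.22].mean(0),b[:,2].max(),ctrl.get_clock())
cv2.imwrite("pics/w2b.png",cv2.convertScaleAbs(p,alpha=1.3))
E
```

```text
[ 0.68  0.4  -0.11  0.   -1.07 -0.63] [ 0.68  0.3   0.17  0.   -1.43 -0.63]
[ 0.61  0.37 -0.15  0.   -1.05 -0.57] [ 0.61  0.28  0.13  0.   -1.42 -0.57]
1.0000697800000005 [-0.19  0.54  0.07 -0.68 -1.53  0.65] [-0.12  0.45  0.05 -0.71 -1.55  0.56] [-0.26  0.54  0.19 -0.66 -1.67  0.62]
1.00006978 [ 0.52  0.37 -0.77  0.8  -0.75 -0.93] [ 0.66  0.26 -0.61  0.58 -1.   -0.79]
0.9997699999999999 [-0.28  0.62 -0.03 -0.33 -0.94  0.19] [-0.28  0.51  0.05 -0.29 -1.12  0.12]
0.9997699999999999 [-0.28  0.48 -0.3  -0.36 -0.82  0.25] [-0.28  0.34 -0.22 -0.31 -1.02  0.16]
width 0.0005441727032833286 [-0.16479644  0.3510905  -0.22575958]
True [0.40667081 0.23510139 0.03217851] [-5.20595477  0.99974546 10.48180042]<stdin>:22: RuntimeWarning: Mean of empty slice.
  ret = um.true_divide(
Traceback (most recent call last):
ValueError: zero-size array to reduction operation maximum which has no identity
```

```bash
python3 - <<'E'
from h import *
Rt=Rzx(-Z,BX)
go(Rt,np.array([.45,.1,.40]))
p,P=cloud("wrist","w3"); np.savez("w3.npz",p=p,P=P)
b=P[(P[...,2]>.18)&(P[...,2]<.215)&(P[...,1]>.13)&(P[...,0]>.5)]
print("caps",len(b))
if len(b):
  for s in (b[:,1]>.22),(b[:,1]<.22): print(b[s].mean(0),np.percentile(b[s][:,2],[50,98]))
print(ctrl.get_clock(),ctrl.get_q())
cv2.imwrite("pics/w3b.png",cv2.convertScaleAbs(p,alpha=1.3))
E
```

```text
caps 806
[0.55473983 0.24089553 0.19920864] [0.20238918 0.2043041 ]
[0.55647406 0.19563656 0.20031322] [0.20268766 0.20472914]
19.4 [ 5.72513270e-01  1.93133267e-02 -2.54637106e-02  2.42090315e-05
 -1.52593143e+00  1.03810859e+00]
```

View pics/w3b.png

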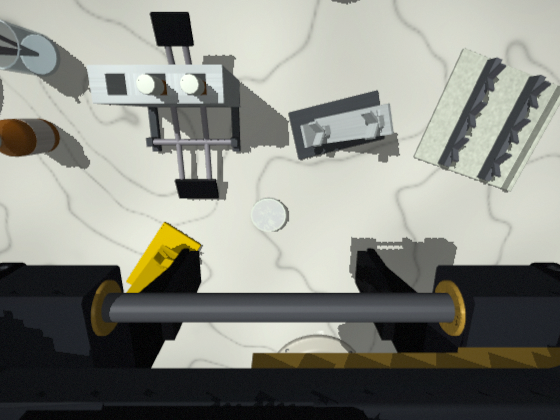

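The caps at (148,84) and (189,84) stand about 32 mm above the block top, so the lift is fully up. The left bore at (116,84) is empty. Now I'll refine the positions, then take tube1 and lay it in the V-rest.

```bash
cat >> h.py <<'E'
def poses(P,rest0=(.5167,.0036),rack0=(.531,-.2405)):
    c,s,d=find_rest(P,rest0)
    _,_,_,_,cr,sr,dr=find_rack(P,rack0)
    x=np.array([dr[1],-dr[0]]); x=x*np.sign(x[1])
    print("rest",c.round(4),np.round(s,1),d.round(3),"rack",cr.round(4),np.round(sr,1),x.round(3))
    return (c,d),(cr,x)
def look():      # overview from the wrist camera
    Rt=Rzx(-Z,BX); go(Rt,np.array([.45,.04,.40]))
    return cloud("wrist")
E
python3 - <<'E'
from h import *
P=np.load("w3.npz")["P"]
b=comp(P,.165,.176,(.558,.242),.2); print("block",rect(b),rect(P[(P[...,2]>.165)&(P[...,2]<.21)&(P[...,1]>.13)&(P[...,0]>.5)]))
t=P[(P[...,2]>.2005)&(P[...,2]<.215)&(P[...,1]>.13)&(P[...,0]>.5)]
for s in (t[:,1]>.22),(t[:,1]<.22): print(cv2.minEnclosingCircle((t[s][:,:2]*1000).astype(np.float32)),t[s].mean(0))
rest,rack=poses(P)
E
```

```text
block (array([0.55761865, 0.2439574 ]), (153.3527069091797, 40.71030044555664), array([-0.03908468,  0.9992359 ])) (array([0.55761865, 0.2439574 ]), (153.3527069091797, 40.71030044555664), array([-0.03908468,  0.9992359 ]))
((555.4515991210938, 243.19012451171875), 10.123987197875977) [0.55514693 0.24287165 0.20282547]
((556.9656982421875, 197.51992797851562), 9.874542236328125) [0.55699121 0.19709942 0.20296653]
rest [0.5166 0.004 ] [150.1  81.5] [-0.271  0.963] rack [ 0.5313 -0.2401] [171.4  88.8] [0.285 0.959]
```

```bash
sed -i 's/^BX=.*/BX=np.array([.99923,.0391,0]); BY=np.array([-.0391,.99923,0]); BORE={1:np.array([.5563,.2432,0]),0:np.array([.558,.1973,0])}/' h.py
cat >> h.py <<'E'
def fetch(k):
    a=BORE[k]; go(DOWN,a+.30*Z); line(DOWN,a+.1745*Z,rate=.12,force_limit=12)
    effector.grab(20); ctrl.hold(.2); print("grip",ctrl.get_grip_width(),ctrl.get_eef_pos())
    line(DOWN,a+.34*Z,rate=.12)
    print("lifted",ctrl.get_grip_width(),ctrl.get_ft_force())
def drop(rest):
    R,p,u,n=drop_pose(*rest)
    line(DOWN,np.array([.55,.02,.34]))     # clear of the block, upright
    line(R,p+.10*n,rate=.12)               # tilt above the rest
    print("hit",line(R,p,rate=.05,force_limit=8),ctrl.get_eef_pos()-p)
    effector.release(); ctrl.hold(.3)
    line(R,p+.07*u,rate=.12); line(R,p+.07*u+.15*Z)
E
python3 - <<'E'
from h import *
fetch(1); drop((np.array([.5166,.0038]),np.array([-.271,.9626])))
p,P=look(); cv2.imwrite("pics/w4.png",cv2.convertScaleAbs(p,alpha=1.3)); np.savez("w4.npz",p=p,P=P); print(ctrl.get_clock())
try: poses(P)
except Exception as e: print(e)
E
```

```text
grip 0.01936693006098144 [0.55654207 0.24329496 0.17455939]
lifted 0.019220605608056242 [ 0.76551252 -0.76924938 -1.04524678]
hit False [0.00036161 0.00074687 0.00062053]
34.275
rest [0.5154 0.0031] [151.3  82. ] [-0.266  0.964] rack [ 0.531  -0.2402] [170.7  87.7] [0.284 0.959]
```

View pics/w4.png

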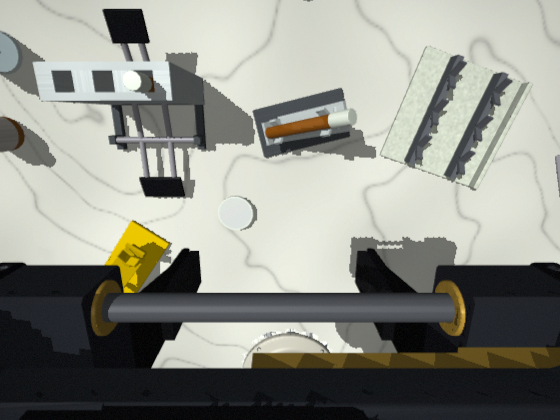

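Tube1 lies in the V-rest, amber body at (300,127) and cap at (342,117), sloping as intended. I'll check the numbers, take it by the side and lay it in the rack's far place.

```bash
cat >> h.py <<'E'
def check_rest(P,rest):
    c,d=rest; Q=P[np.hypot(P[...,0]-c[0],P[...,1]-c[1])<.1]; L=(Q[:,:2]-c)@d; W=(Q[:,:2]-c)@np.array([-d[1],d[0]])
    m=(Q[:,2]>.135); print("cap: zmax",Q[:,2].max(),"(exp .168) x",L[m].min(),L[m].max(),"(exp from -.063) y",np.median(W[m]))
def to_rack(rest,rack,y):
    R,p=side_pose(*rest); go(R,p-.12*R[:,2]); line(R,p-.06*R[:,2])
    print("hit",line(R,p,rate=.06,force_limit=8))
    effector.grab(20); ctrl.hold(.2); print("grip",ctrl.get_grip_width())
    line(R,p+.13*Z,rate=.1)
    R,p=rack_pose(*rack,y); line(R,p+.14*Z,rate=.15); line(R,p+.04*Z,rate=.12)
    print("over rack",ctrl.get_grip_width(),ctrl.get_ft_force())
    print("hit",line(R,p,rate=.04,force_limit=6),ctrl.get_eef_pos()-p)
    effector.release(); ctrl.hold(.3); line(R,p-.1*R[:,2],rate=.12); line(R,p-.1*R[:,2]+.12*Z)
E
python3 - <<'E'
from h import *
rest=(np.array([.5161,.0035]),np.array([-.269,.963])); rack=(np.array([.531,-.2402]),np.array([.2845,.9587]))
check_rest(np.load("w4.npz")["P"],rest)
to_rack(rest,rack,-.056)
p,P=look(); cv2.imwrite("pics/w5.png",cv2.convertScaleAbs(p,alpha=1.3)); np.savez("w5.npz",p=p,P=P); print(ctrl.get_clock())
poses(P)
E
```

```text
cap: zmax 0.5174492586861557 (exp .168) x -0.05724950480436053 0.09985510004263222 (exp from -.063) y 0.0318366492479869
hit False
grip 0.016928627922019438
over rack 0.01700445686515597 [ 0.02196377 -0.43719518  0.47662612]
hit False [ 0.00025775 -0.0001057   0.00034577]
49.425
rest [0.4645 0.0016] [153.3  83. ] [-0.224  0.975] rack [ 0.5315 -0.2371] [170.7 150.7] [0.28 0.96]
```

View pics/w5.png

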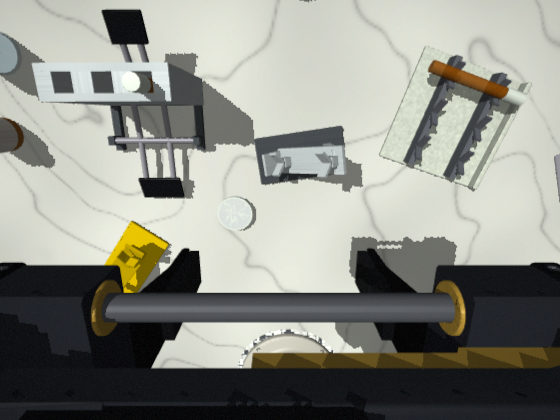

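Tube1 lies in the rack's far notches, body (467,75) and cap (518,95) at the lip. The rest has been knocked aside, now around (300,155), so I'll refit it. I'll also check the laid tube.

```bash
python3 - <<'E'
from h import *
z=np.load("w5.npz");P=z["P"];p=z["p"]
a=find_rest(P,(.4645,.0016));print(a,np.degrees(np.arctan2(a[2][1],a[2][0])))
Q=comp(P,.0035,.2,(.4645,.0016),.13);print(np.histogram(Q[:,2],bins=np.arange(0,.2,.008)))
for lo,hi in((.004,.02),(.006,.012)):
    q=comp(P,lo,hi,(.4645,.0016),.13);b=rect(q);print(lo,b,np.degrees(np.arctan2(b[2][1],b[2][0])))
# V-supports axis: high points
for lo in (.06,.1): print(lo,Q[Q[:,2]>lo].mean(0),len(Q[Q[:,2]>lo]))
rack=(np.array([.531,-.2402]),np.array([.2845,.9587]))
def intube(rack):
    c,x=rack;y=np.array([-x[1],x[0]]);X=(P[...,:2]-c)@x;Y=(P[...,:2]-c)@y
    m=(P[...,2]>.0535)&(abs(X)<.12)&(abs(Y)<.12)&(P[...,2]<.08);L,W=X[m],Y[m]
    print("tube x",L.min(),L.max(),"y",np.median(W),"slope",np.polyfit(L,W,1)[0],"z at ends",P[...,2][m][L<-.05].max(),P[...,2][m][L>.02].max(),"n",m.sum())
intube(rack)
q=comp(P,.004,.012,rack[0],.17);print("base",rect(q))
E
```

```text
(array([0.46445959, 0.00164727]), (153.27774047851562, 83.04724884033203), array([-0.22385792,  0.97462179])) 102.93572902679443
(array([ 241, 1660,    5,    5,   69,  116,  258,  360,  255,  165,  151,
         80,   55,  103,  299,  166,  147,    9,    0,    0,    0,    0,
          0,    0]), array([0.   , 0.008, 0.016, 0.024, 0.032, 0.04 , 0.048, 0.056, 0.064,
       0.072, 0.08 , 0.088, 0.096, 0.104, 0.112, 0.12 , 0.128, 0.136,
       0.144, 0.152, 0.16 , 0.168, 0.176, 0.184, 0.192]))
0.004 (array([0.46327689, 0.00134753]), (149.98178100585938, 80.09695434570312), array([-0.1818266 ,  0.98333061])) 100.47617244720459
0.006 (array([0.46327689, 0.00134753]), (149.98178100585938, 80.09695434570312), array([-0.1818266 ,  0.98333061])) 100.47617244720459
0.06 [ 0.46720863 -0.01361154  0.09602352] 1578
0.1 [ 0.47070289 -0.03405982  0.11939895] 763
tube x -0.07198473438065202 0.07804240991134646 y -0.05558847897004532 slope -0.0016787502037154442 z at ends 0.060016398829852324 0.05762708899121771 n 860
base (array([ 0.52949841, -0.24244179]), (181.32400512695312, 177.24603271484375), array([-0.95761855,  0.28803943]))
```

```bash
sed -i 's/rect(comp(P,.0035,.2,near,.13))/rect(comp(P,.004,.02,near,.13))/' h.py; python3 - <<'E'
from h import *
rest=(np.array([.4633,.0013]),np.array([-.1818,.9833]))
R,p,u,n=drop_pose(*rest); print(ik(R,p) is not None,ik(R,p+.1*n) is not None, ik(R,p+.07*u+.15*Z) is not None); 
P=np.load("w5.npz")["P"]
t=P[(P[...,2]>.2005)&(P[...,2]<.215)&(P[...,1]>.13)&(P[...,0]>.5)]; print("cap0",cv2.minEnclosingCircle((t[:,:2]*1000).astype(np.float32)),np.median(t[:,2]))
fetch(0)
p,P=cloud("top","t6")   # has the rest moved again? 
drop(rest)
p,P=look(); cv2.imwrite("pics/w7.png",cv2.convertScaleAbs(p,alpha=1.3)); np.savez("w7.npz",p=p,P=P); print(ctrl.get_clock())
poses(P,rest[0],(.531,-.2402))
E
```

```text
True True True
cap0 ((557.123779296875, 197.1594696044922), 9.777519226074219) 0.20280970465530102
grip 0.01896978210226363 [0.55837622 0.19742144 0.17464091]
lifted 0.01952036561475914 [0.49045956 0.46662137 0.15751456]
hit False [0.00056624 0.00054995 0.0005452 ]
64.3333
rest [0.4638 0.0016] [150.1  81.4] [-0.187  0.982] rack [ 0.531  -0.2381] [171.2 150.5] [0.262 0.965]
```

View pics/w7.png

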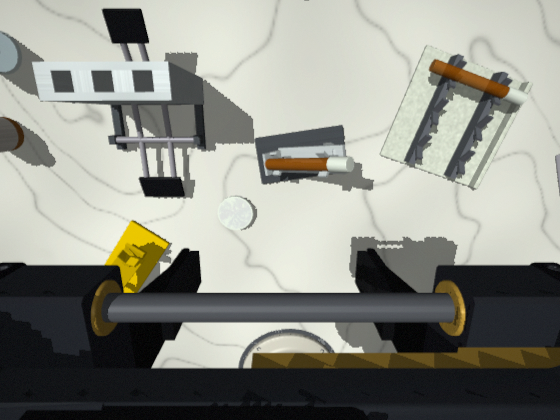

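Tube0 lies in the moved rest, body (295,163) and cap (340,164), and the bores are empty. The rack has not moved. Laying tube0 in the near place.

```bash
python3 - <<'E'
from h import *
rest=(np.array([.4635,.0014]),np.array([-.184,.983])); rack=(np.array([.531,-.2402]),np.array([.2845,.9587]))
to_rack(rest,rack,.056)
p,P=look(); cv2.imwrite("pics/w8.png",cv2.convertScaleAbs(p,alpha=1.3)); np.savez("w8.npz",p=p,P=P); print(ctrl.get_clock())
poses(P,rest[0],(.531,-.2402))
# lower the lift: closed fingers on the tab, from behind the block
Rt=Rzx(-Z,BX); tab=np.array([.5576,.2435,0])+.078*BX
effector.grab(10); go(Rt,tab+.36*Z); line(Rt,tab+.115*Z)
print("tab",line(Rt,tab+.012*Z,rate=.05,force_limit=22),ctrl.get_eef_pos(),ctrl.get_ft_force()); ctrl.hold(.4)
line(Rt,tab+.1*Z,rate=.1); line(Rt,tab+.36*Z)
p,P=look(); cv2.imwrite("pics/w9.png",cv2.convertScaleAbs(p,alpha=1.3)); np.savez("w9.npz",p=p,P=P)
for n,q in(("paddle",(.408,.237)),("tab",(.642,.247))):
    m=np.hypot(P[...,0]-q[0],P[...,1]-q[1])<.01; print(n,np.median(P[...,2][m]))
c,x=rack;y=np.array([-x[1],x[0]]);X=(P[...,:2]-c)@x;Y=(P[...,:2]-c)@y
for s in(-1,1):
    m=(P[...,2]>.0535)&(P[...,2]<.08)&(abs(X)<.12)&(abs(Y-s*.056)<.025);L,W,H=X[m],Y[m],P[...,2][m]
    print("tube x",L.min(),L.max(),"y",np.median(W),"slope",np.polyfit(L,W,1)[0],"z cap/foot",np.percentile(H[L<-.045],90),np.percentile(H[L>.0],90))
    m=(abs(X-.0)<.015)&(abs(Y-s*.028)<.008);print("base z",np.nanmedian(P[...,2][m]))
print(ctrl.get_clock())
E
```

```text
hit False
grip 0.017076335045163628
over rack 0.01670420221671717 [-0.06966077 -0.49216735 -0.67361421]
hit False [ 2.36206441e-04 -8.64423742e-05  2.79014836e-04]
79.1167
rest [0.4638 0.0005] [150.1  80.1] [-0.182  0.983] rack [ 0.5319 -0.2372] [171.5 151.1] [0.285 0.959]
tab True [0.63574733 0.24663484 0.02544141] [-1.58598797 -0.34188841  6.31759359]
paddle 0.06108043813922037
tab 0.02559697384288384
tube x -0.07222402734158405 0.0781649528600176 y -0.055483607667465226 slope -0.0039544283962646585 z cap/foot 0.05842443657485691 0.056140319324300414
base z 0.009438270949115757
tube x -0.07187471120003742 0.07809585834380073 y 0.05578400021861787 slope 0.0013963615354549842 z cap/foot 0.05840552883257562 0.05608392831244261
base z 0.00959525668950112
89.4417
```

View pics/w9.png

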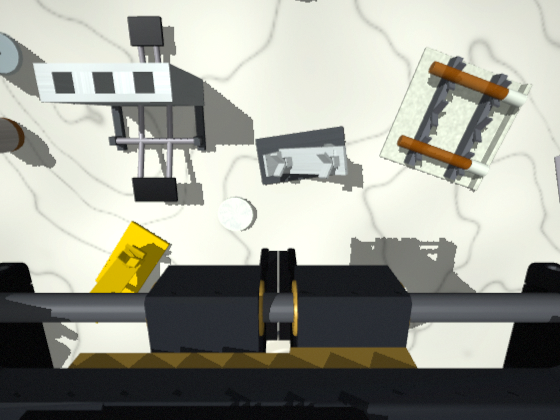

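Both tubes lie in the rack with caps at the lip, at (475,80) and (435,152). The rest is empty and the lift is down: paddle at 61 mm, tab at 26 mm. Handing in.

```bash
python3 - <<'E'
from h import *
workorder.hand_in(); print(ctrl.get_clock(),ctrl.get_ft_force())
E
```

```text
the job is handed in; nothing more can be done
the job is handed in; nothing more can be done
```

The job is handed in after about 90 s of the 210 s allowed; no verdict is reported. The left bore was empty, so there were two tubes to move. I pressed the paddle fully down and brought tube1, then tube0, over by the cap into the V-rest. I took each again by its side and laid it in the rack's two outer places, caps towards the lip. Finally I pressed the tab to lower the lift. The V-rest was knocked about 5 cm aside after tube1 had been laid in the rack; I measured it again before bringing tube0.

**Last checks:**
- **Tubes:** both lie within about 3 mm of the rack's middle line and within 0.004 rad of its x axis, with caps at the lip. They are let go, and the fingers are well clear of everything.
- **Lift:** the paddle is at 61 mm and the tab at 26 mm, matching the lift-down heights.
- **V-rest:** still at the place measured after the knock.
- **Readings that disagreed or failed:**
  - The tube tops read about 2–3 mm higher than nominal. The rack base reads about 1.5 mm high in the same picture, so most of that is probably camera calibration; the axis heights stay within tolerance.
  - With tubes in the rack, the automatic rack fit shifted by about 3 mm. I kept the pose from the empty rack, since the pictures showed it had not moved.
  - The numeric check of tube1 in the V-rest picked up points of the gripper and was useless. I judged that step from the picture and the clean side grip.

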